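# Serving dish onto the warming plate, heat lever to the third click

### The job

On the buffet, push the lidded serving dish straight back over the warming plate until it stands flat against the rear rail, and gently push the plate's heat lever to its third click, counted from off at the right-hand end, without letting it run on to the fourth. Do both by pushing with the fingers: the dish keeps standing on the plate and is not lifted or tipped. Leave everything else on the buffet where it stands.

Things in the scene. Friction and masses are not known exactly. Their poses are not given: they have to be found in the camera images.
- warmer: warming plate: flat steel appliance, 320 mm deep (its x) by 460 mm wide (its y), level top 55 mm above the counter, fixed. Origin: centre of its underside; x to its rear, y to its left seen from the robot, z up. Its place and yaw vary. Dark control strip along the front of the top (x -160 to -85 mm), black glass behind it.
- rail (a point): the upright steel rail across the whole rear edge of the warming plate: this point is mid-width on its front face, level with the plate's top, at x = +140 mm, y = 0 in the warming plate's frame. The rail's top is 33 mm above the glass.
- heat_lever (a joint): heat lever, m: off is 0 (right-hand end), clicks 1 to 5 at 0.012, 0.024, 0.036, 0.048, 0.060 along the plate's +y (to the left); white dot behind off, a growing coloured bar behind each click. Starts at off or click 1. A steady 5 to 8 N pushes it out of a stop; 6 mm on, half way, the resistance vanishes and it snaps by itself into the next stop, where it stays.
- lever_top (a point): centre of the top of the heat lever's white knob, 24 mm above the control strip. The knob is 26 mm along the plate's x, 14 mm along its y, 21 mm high (3 mm gap below). In the warming plate's frame it is at x = -125 mm, y = -135 mm + lever position, z = 79 mm. The strip right of it is bare.
- dish: white oblong serving dish, grey steel lid on, loose on the glass: 140 mm (its x) by 220 mm (its y; 264 over the end lugs), upright walls 52 mm high, black lid knob up to 85 mm. 0.55 to 0.97 kg, slides at 2 to 7 N. Origin: centre of its underside; x to its rear. Yaw within 0.12 rad of the plate's. Starts 40 to 70 mm short of the rail; touching it, its origin is at x = +70 mm in the plate's frame.
- sauce_pot: small blue ceramic sauce pot with a lid, 80 mm across, 79 mm high, standing on the warming plate. Leave it alone. Origin: centre of its underside.
- bottle_a: green glass water bottle with a blue cap, 66 mm across, 239 mm high, on the counter left of the warming plate. Leave it alone. Origin: centre of its underside.
- bottle_b: a second water bottle like bottle_a. Leave it alone.
- tumbler: clear drinking glass, 74 mm across, 95 mm high, on the counter right of the warming plate. Leave it alone. Origin: centre of its underside.
- pepper_mill: dark wooden pepper mill, 50 mm across, 124 mm high, on the counter right of the warming plate. Leave it alone. Origin: centre of its underside.
- salt_shaker: white salt shaker with a steel cap, 42 mm across, 70 mm high, on the counter right of the warming plate. Leave it alone. Origin: centre of its underside.

How it is judged:
At the end, for the whole second after the job is handed in: The heat lever rests in its third click (0.036 m, within 3 mm), and the dish stands level and at rest on the plate, its back against the rear rail (origin within 6 mm of touching, square to it within 0.07 rad, and no more than about 45 mm off its sideways start) (value of joint heat_lever between 0.033 and 0.039 m and velocity of joint heat_lever between -0.005 and 0.005 m/s and x of dish in the frame of warmer between 0.064 and 0.076 m and y of dish in the frame of warmer between -0.05 and 0.11 m and z of dish in the frame of warmer between 0.051 and 0.059 m and angle between dish's own z axis and vertical below 0.04 rad and angle between the y axis of dish and the y axis of warmer, either way round below 0.07 rad and linear speed of dish below 0.01 m/s).
It fails at once if the heat lever ran past the third click into the fourth (value of joint heat_lever above 0.0435 m).
It fails at once if the heat lever was forced or squeezed with more than 25 N (contact force between the fingers and heat_lever above 25 N).
It fails at once if the dish was lifted, or tipped by more than 0.15 rad (z of dish in the frame of warmer above 0.063 m or angle between dish's own z axis and vertical above 0.15 rad).
It fails at once if another thing on the buffet was moved by more than 15 mm (distance of any of sauce_pot, bottle_a, bottle_b, tumbler, pepper_mill, salt_shaker from where it was at the start of the episode above 0.015 m).
It also fails if it takes over 70 s, if anything falls off the work surface, if the arm or the gripper's body presses on something with over 40 N, if the wrist force passes 120 N, or if a joint passes its speed limit or range.

### The arm

A 7-joint arm with a two-finger parallel gripper is mounted at the origin on the work surface. World frame = base frame: x ahead of the robot, y to its left, z up, the work surface at z = 0. Lengths are in m, angles in rad, forces in N, time in s.
With the tool pointing down it reaches from about 0.4 to 0.875 m from the base axis. Payload 19.3 kg.
Tool frame: the origin (TCP) lies at the very end of the fingers, on their centre line; the grasp point (between the pads) lies 19 mm behind it; z points along the fingers, y is the direction in which the jaws open and shut (so a half turn about z gives the same grasp; the last joint's range is limited). The gripper opens to 85 mm and grips with 20 to 120 N. Pads are 22 mm wide; open, the fingers measure 114 mm over their backs; the gripper's body (76 mm by 85 mm) begins 54 mm behind the grasp point. The pads swing forward as they close: fully open they stand 13 mm farther back than shut.
Start: joints at [1.168, 0.521, -0.036, 1.599, 0.021, 1.021, -0.113], TCP at [0.204, -0.591, 0.231] pointing down, gripper open.
Joint ranges: [-2.91, 2.91], [-0.3, 2.13], [-1.5, 1.42], [0.17, 2.43], [-1.26, 4.41], [0.16, 1.93], [-2.52, 2.52]. Speed limits (rad/s): [1.89, 1.89, 2.39, 2.39, 3.01, 3.01, 3.01].

### API

Orientations are given as [roll, pitch, yaw] about the fixed x, y, z axes, in that order (R = Rz(yaw) Ry(pitch) Rx(roll)).
In Python, from workcell import telemetry, imaging, ticket gives the robot as it stands.
- The arm moves only by the tool carry_out, never from a script. Its argument "series" is a list of rows, each a list of 7 numbers: the shift along the tool's x, y, z in m, then the turn, a rotation vector about the tool's x, y, z in rad, then the closure in counts, from 0 (fully open) to 255 (shut). In form: [[tx, ty, tz, ax, ay, az, jaw], ...]. A call has 1 to 10 rows; each row is the pose to reach, as a shift and turn from the pose commanded when the call began, along the tool's axes at that moment; what a row does not reach only later rows make up. A row lasts 1/8 s, in which the tool goes at most 62.5 mm and 10.7 degrees, less where a joint would pass 70% of its speed; a pose out of reach is approached as far as the arm can. A call with a gripper value outside its range is refused whole. The fingers move at their own pace and stop on an object; "force" is the grip in N (left out, the last holds). Time passes only in rows, so rows that repeat a pose let the fingers close. It gives the time, the measured TCP pose, the force and the opening at its end, in the units of the state.
- telemetry.observe(): the state, without advancing time (a new reading comes with each control period).
- imaging.grab_frame(name): name is "scene" or "top" or "wrist"; returns (picture, depth): 384x512x3 uint8, blue, green, red; 384x512 float32, m along the optical axis (not along the pixel's ray), 0 where there is no reading.
- imaging.camera_info(name): a dict with "mtx" (3x3 intrinsics, pixels), "extrinsics" (4x4, takes a point from camera to world coordinates); the wrist camera has in their place "hand_eye" (4x4, takes a point from camera to tool coordinates, whose origin is the TCP and whose axes are the flange's). Camera axes: x right, y down, z forward; pixel columns grow to the right and rows downward; lengths in m; the calibration is good to about 2 mm. The wrist camera is an equidistant fisheye: a pixel r from the principal point sees the ray r / f radians off the axis. A picture is of the moment at which its call begins: read the wrist's pose just before it. camera_info takes no time and is no camera call.
- ticket.job_done(): hands the job in, once; it reports no verdict.
The state is a dict: "clock": time; "qpos": joint angles; "qd": joint speeds; "joint_efforts": joint torques, N m; "position": TCP position; "tool_rot": TCP orientation; "force": force on the tool from outside, world axes, zero at the start; "moment": the same for the moment, N m; "grip_width": finger opening in m.
Only numpy, scipy, OpenCV 4.12 (cv2) and the standard library are available. Lean on these libraries where they do the work, as an engineer would, in place of code of your own. Each camera call takes 0.05 s, during which the arm holds its last target.

## Working session

There is one attempt and no reset: what is moved stays moved. The work goes in short steps, Python scripts to look and compute and a tool call to move; the robot and the scene stay as the last step left them, time stands still between calls to the robot, and variables do not carry over. Pictures are saved under pics/ and viewed, and the job is handed in when it is done.

Besides the shell and the picture viewer there is one more tool, called after ">>>" in YAML: its name, and indented under it one key for each argument. carry_out: Moves the arm, as the interface text tells. Its arguments: {"type":"object","properties":{"series":{"type":"array"},"force":{"type":"number"}},"required":["series"]}

```bash
mkdir -p pics; ls
python3 - <<'E'
from workcell import telemetry, imaging
import cv2,numpy as np
np.set_printoptions(precision=4,suppress=True)
s=telemetry.observe();print(s)
for n in("scene","top"):
    p,d=imaging.grab_frame(n);cv2.imwrite(f"pics/{n}0.png",p);np.save(f"{n}0_d.npy",d);np.save(f"{n}0.npy",p)
    print(imaging.camera_info(n))
print(imaging.camera_info("wrist"))
E
```

```text
pics
{'clock': 0.0, 'qpos': array([ 1.1678,  0.522 , -0.0363,  1.6   ,  0.0212,  1.0211, -0.1128]), 'qd': array([ 0.0007, -0.    , -0.0008, -0.    ,  0.0005, -0.    ,  0.0004]), 'joint_efforts': array([ -0.0013, -92.711 ,   1.9791, -36.9939,   0.0178,   0.0082,
        -0.0001]), 'position': array([ 0.204 , -0.5904,  0.2307]), 'tool_rot': array([-3.1405,  0.0001,  0.3328]), 'force': array([-0.1317, -0.2584,  0.1463]), 'moment': array([-0.006 ,  0.0144, -0.006 ]), 'grip_width': 0.08509628988580616}
{'mtx': array([[493.7127,   0.    , 263.4165],
       [  0.    , 493.7127, 199.73  ],
       [  0.    ,   0.    ,   1.    ]]), 'extrinsics': array([[ 0.112 ,  0.5231, -0.8449,  1.6573],
       [ 0.9937, -0.0667,  0.0904, -0.0856],
       [-0.0091, -0.8497, -0.5273,  0.7655],
       [ 0.    ,  0.    ,  0.    ,  1.    ]])}
{'mtx': array([[436.0121,   0.    , 261.4914],
       [  0.    , 436.0121, 190.7861],
       [  0.    ,   0.    ,   1.    ]]), 'extrinsics': array([[ 0.0104, -0.9974,  0.0712,  0.5353],
       [-0.9998, -0.0118, -0.0187,  0.0243],
       [ 0.0194, -0.071 , -0.9973,  1.1433],
       [ 0.    ,  0.    ,  0.    ,  1.    ]])}
{'mtx': array([[297.3186,   0.    , 258.1034],
       [  0.    , 297.3186, 191.1993],
       [  0.    ,   0.    ,   1.    ]]), 'hand_eye': array([[-0.0009, -0.9548, -0.2973,  0.077 ],
       [ 1.    , -0.0006, -0.001 , -0.0002],
       [ 0.0008, -0.2973,  0.9548, -0.1418],
       [ 0.    ,  0.    ,  0.    ,  1.    ]])}
```

View pics/scene0.png

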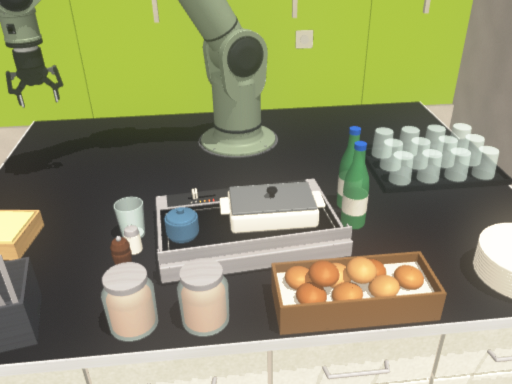

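View pics/top0.png

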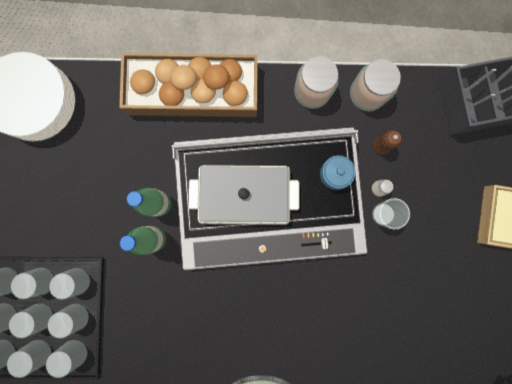

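The top view shows the plate spanning columns 175-365 with its rail along the top edge at row ~137. The dish is around (244,195), the pot at (338,172), and the lever knob near (325,243). Next I'll zoom in.

Run:
```python
import cv2,numpy as np
p=np.load("top0.npy")
cv2.imwrite("pics/z1.png",cv2.resize(p[120:280,165:375],None,fx=3.7,fy=3.7,interpolation=cv2.INTER_CUBIC))
cv2.imwrite("pics/z2.png",cv2.resize(p[220:270,280:370],None,fx=8,fy=8,interpolation=cv2.INTER_CUBIC))
```

```text
(no output)
```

View pics/z1.png

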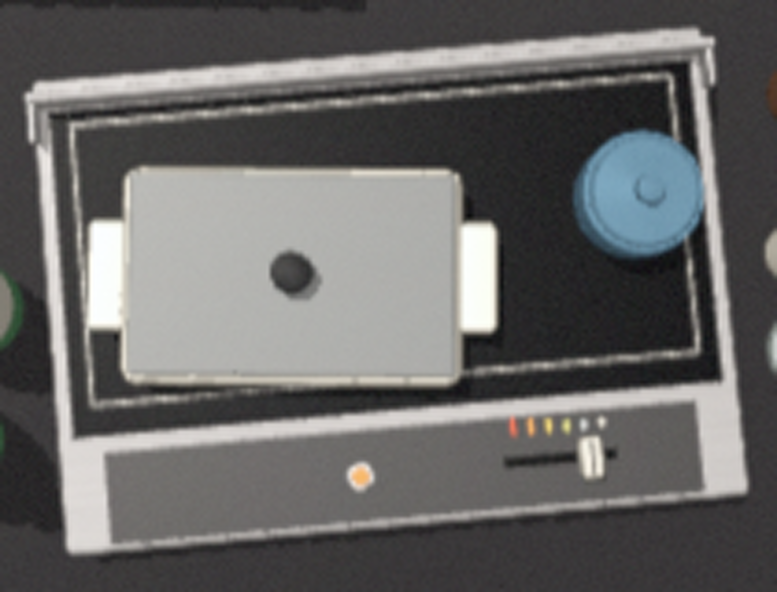

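View pics/z2.png

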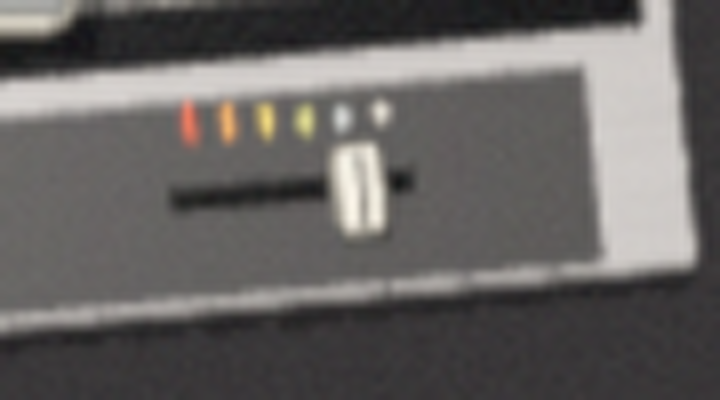

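```bash
cat > h.py <<'E'
import numpy as np,cv2
from workcell import imaging
np.set_printoptions(precision=4,suppress=True)
def ray(n,px,z,info=None):
    c=imaging.camera_info(n);K=c["mtx"];E=c["extrinsics"]
    px=np.atleast_2d(px).astype(float)
    d=np.c_[(px[:,0]-K[0,2])/K[0,0],(px[:,1]-K[1,2])/K[1,1],np.ones(len(px))]@E[:3,:3].T
    o=E[:3,3];t=(z-o[2])/d[:,2]
    return o+d*t[:,None]
E
python3 - <<'E'
from h import *
f=lambda *a:np.array(a)/3.7+np.array([165,120])-0.5*(1-1/3.7)
P=lambda a,z:ray("top",f(*a),z)[0]
fl,fr=P((67,552),.055),P((747,491),.055)
print("front corners",fl,fr,np.linalg.norm(fl-fr))
gl,gr=P((75,437),.055),P((720,382),.055)
print("glass front",gl,gr)
bl=P((27,96),.088);br=P((716,36),.088);print("rail top outer",bl,br)
y=(fl-fr)[:2];y/=np.linalg.norm(y);yaw=np.arctan2(-y[0],y[1]);
yaw2=np.arctan2(-(gl-gr)[0],(gl-gr)[1]);
y3=(bl-br);print(yaw,yaw2,np.arctan2(-y3[0],y3[1]))
E
```

```text
front corners [0.418  0.1959 0.055 ] [ 0.4625 -0.2592  0.055 ] 0.45724052093092765
glass front [0.4942 0.1923 0.055 ] [ 0.5354 -0.2413  0.055 ]
rail top outer [0.7184 0.2238 0.088 ] [ 0.7651 -0.2319  0.088 ]
0.09732570302203598 0.09471409713888752 0.10199190727179248
```

```bash
cat >> h.py <<'E'
W0=np.array([0.5995,-0.0163]);YAW=0.097
def tow(p):
    c,s=np.cos(YAW),np.sin(YAW);d=np.atleast_2d(p)[:,:2]-W0
    return np.c_[d@[c,s],d@[-s,c]]
def tob(q):
    c,s=np.cos(YAW),np.sin(YAW);q=np.atleast_2d(q)
    return W0+np.c_[q@[c,-s],q@[s,c]]
E
python3 - <<'E'
from h import *
p=np.load("top0.npy");d=np.load("top0_d.npy")
f=lambda *a:np.array(a)/3.7+np.array([165,120])-0.5*(1-1/3.7)
g=lambda *a:np.array(a)/8+np.array([280,220])-0.5*(1-1/8)
R=lambda px,z:tow(ray("top",px,z))[0]
for a in [(67,552),(747,491)]:print("corner",R(f(*a),.055))
for n,a in [("knobTL",(333,145)),("knobTR",(377,142)),("knobBR",(387,228)),("knobBL",(342,235))]:print(n,R(g(*a),.079))
for a in [(380,113),(343,118),(305,121),(266,123),(229,124),(190,124)]:print("mark",R(g(*a),.055))
print("slot",R(g(172,198),.055),R(g(413,182),.055))
for a in [(124,168),(462,170),(462,385),(124,385)]:print("dish rim",R(f(*a),.107))
print("lugs",R(f(88,275),.09),R(f(498,277),.09)); print("lidknob",R(f(291,271),.14))
m=cv2.inRange(cv2.cvtColor(p,cv2.COLOR_BGR2HSV),(95,80,60),(115,255,255))
m[:,:300]=0;m[:150]=0;m[200:]=0
ys,xs=np.nonzero(m);print("pot",xs.mean(),ys.mean(),R((xs.mean(),ys.mean()),.12))
K=imaging.camera_info("top")
v,u=np.mgrid[0:384,0:512];dd=d
E=K["extrinsics"];k=K["mtx"]
X=np.stack([(u-k[0,2])/k[0,0]*dd,(v-k[1,2])/k[1,1]*dd,dd],-1)@E[:3,:3].T+E[:3,3]
for px in [(244,215),(200,250),(260,225),(270,160),(323,247),(330,250)]:
    print(px,X[px[1],px[0]])
# heights map near dish top
Z=X[...,2];msk=(Z>.09)&(Z<.125)&(u>180)&(u<305)&(v>150)&(v<235)
pts=X[msk];q=tow(pts).astype(np.float32);print("dish top rect",cv2.minAreaRect(q), q.min(0),q.max(0),np.median(pts[:,2]))
c,n=cv2.findContours(cv2.morphologyEx(msk.astype(np.uint8),cv2.MORPH_OPEN,np.ones((25,25))),0,1)[:2]
c=max(c,key=len)[:,0];cq=tow(ray("top",c,.107)).astype(np.float32);print(cv2.minAreaRect(cq))
E
```

```text
corner [-0.1601  0.2288]
corner [-0.1599 -0.2285]
knobTL [-0.1127 -0.1155]
knobTR [-0.113 -0.129]
knobBR [-0.1392 -0.1295]
knobBL [-0.1401 -0.1156]
mark [-0.1053 -0.1348]
mark [-0.1059 -0.1231]
mark [-0.1058 -0.1112]
mark [-0.1053 -0.099 ]
mark [-0.1046 -0.0875]
mark [-0.1036 -0.0754]
slot [-0.1259 -0.0676] [-0.1275 -0.143 ]
dish rim [0.086  0.1655]
dish rim [ 0.0664 -0.0519]
dish rim [-0.0719 -0.0393]
dish rim [-0.0531  0.1761]
lugs [0.0203 0.1961] [-0.0038 -0.0707]
lidknob [0.0083 0.0633]
pot 337.128125 172.19791666666666 [ 0.0396 -0.1618]
(244, 215) [0.5511 0.0457 0.1138]
(200, 250) [0.4643 0.1547 0.0529]
(260, 225) [0.5276 0.0067 0.053 ]
(270, 160) [ 0.691  -0.0167  0.0546]
(323, 247) [ 0.4759 -0.1469  0.0775]
(330, 250) [ 0.4675 -0.1677  0.0564]
dish top rect ((0.008801713585853577, 0.06327547878026962), (0.2626242935657501, 0.13989822566509247), 84.8765640258789) [-0.0694 -0.0704] [0.0865 0.1959] 0.11367977455209544
((0.02923380583524704, 0.004183579236268997), (0.0837281197309494, 0.07191528379917145), 85.10011291503906)
```

The fit is clean: the plate sits at (0.5995, -0.0163) with yaw 0.097. The lever is at click 1 (knob y -0.1225). The dish is at (0.0075, 0.063) in the plate frame, with relative yaw -0.09. I'll do the lever first, so next I work out the approach from its right.

```bash
cat >> h.py <<'E'
from scipy.spatial.transform import Rotation as Ro
def shift(q,z,yaw=YAW):
    "shift in tool axes to reach plate-frame xy q, height z, yaw"
    from workcell import telemetry
    s=telemetry.observe();R=Ro.from_euler('xyz',s['tool_rot'])
    t=np.r_[tob(q)[0],z]
    G=Ro.from_euler('xyz',[np.pi,0,yaw])
    print("t",s['clock'],"plate",tow(s['position'])[0],"z",s['position'][2],"rpy",s['tool_rot'],"F",s['force'],"grip",s['grip_width'])
    print("target",t,"shift",R.inv().apply(t-s['position']),"turn",(R.inv()*G).as_rotvec())
E
python3 -c "
from h import *
shift((-.126,-.175),.231)"
```

```text
t 0.1 plate [-0.4492 -0.5332] z 0.2308041669193967 rpy [-3.1406  0.0001  0.3328] F [0.2661 0.4559 0.7464] grip 0.08502017612384731
target [ 0.491  -0.2027  0.231 ] shift [ 0.3979 -0.2727  0.    ] turn [-0.0009  0.0002  0.2358]
```

>>> carry_out:
  series:
    - [0.04,-0.027,0,0,0,0.03,255]
    - [0.08,-0.055,0,0,0,0.06,255]
    - [0.12,-0.082,0,0,0,0.09,255]
    - [0.16,-0.11,0,0,0,0.12,255]
    - [0.2,-0.137,0,0,0,0.15,255]
    - [0.25,-0.171,0,0,0,0.18,255]
    - [0.3,-0.206,0,0,0,0.21,255]
    - [0.35,-0.24,0,0,0,0.236,255]
    - [0.398,-0.273,0,0,0,0.236,255]
    - [0.398,-0.273,0,0,0,0.236,255]
  force: 40

```text
clock: 1.35
position: [0.4933, -0.1984, 0.231]
tool_rot: [-3.14, -0.001, 0.103]
force: [-0.4, 0.2, -0.6]
grip_width: -0.0001
```

```bash
python3 -c "
from h import *
shift((-.126,-.170),.063)"
```

```text
t 1.35 plate [-0.1233 -0.171 ] z 0.23098816759635177 rpy [-3.1401 -0.0005  0.1033] F [-0.4292  0.1617 -0.6061] grip -6.882230931581867e-05
target [ 0.4906 -0.1977  0.063 ] shift [-0.0028 -0.0007  0.168 ] turn [-0.0015 -0.0005  0.0063]
```

>>> carry_out:
  series:
    - [0,0,0.03,0,0,0,255]
    - [0,0,0.06,0,0,0,255]
    - [0,0,0.09,0,0,0,255]
    - [0,0,0.12,0,0,0,255]
    - [0,0,0.14,0,0,0,255]
    - [0,0,0.155,0,0,0,255]
    - [0,0,0.166,0,0,0,255]
    - [0,0,0.166,0,0,0,255]

```text
clock: 2.35
position: [0.4909, -0.2027, 0.0649]
tool_rot: [-3.141, 0.001, 0.097]
force: [0.1, 0.4, -0.2]
grip_width: -0.0001
```

```bash
python3 -c "
from h import *
shift((-.126,-.155),.063)
for n in ('top','wrist','scene'):
    p,d=imaging.grab_frame(n);cv2.imwrite('pics/%s1.png'%n,p)
    if n=='top':cv2.imwrite('pics/z3.png',cv2.resize(p[200:280,270:380],None,fx=7,fy=7,interpolation=cv2.INTER_CUBIC))
    if n=='scene':cv2.imwrite('pics/z4.png',cv2.resize(p[160:280,120:260],None,fx=5,fy=5,interpolation=cv2.INTER_CUBIC))
"
```

```text
t 2.35 plate [-0.1261 -0.175 ] z 0.0649140485524896 rpy [-3.1413  0.0007  0.0967] F [ 0.0597  0.377  -0.2246] grip -6.500023248278084e-05
target [ 0.4891 -0.1828  0.063 ] shift [ 0.0001 -0.02    0.0019] turn [-0.0003  0.0007 -0.0003]
```

View pics/z3.png

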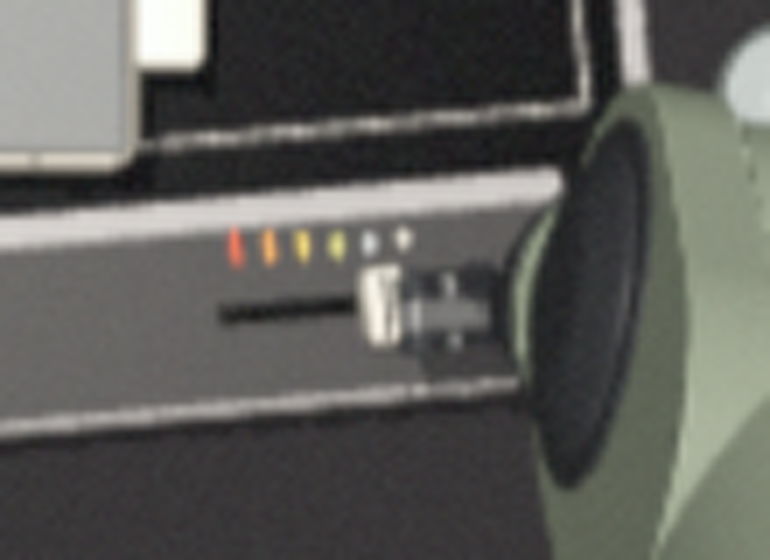

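View pics/z4.png

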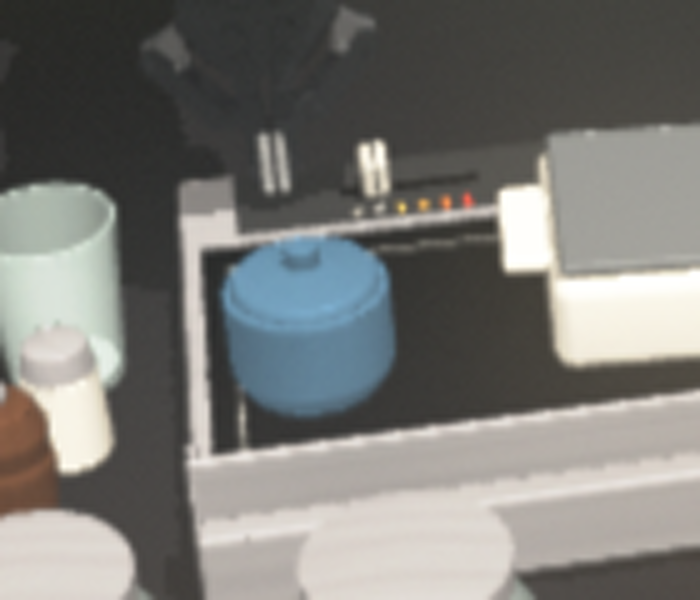

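View pics/wrist1.png

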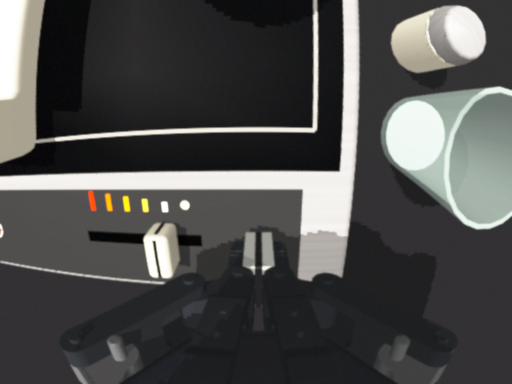

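The wrist view shows the closed fingers (~260,250) right of the knob (160,250). The knob sits in front of the first click bar. I'll move up to just short of contact, then push in small steps.

>>> carry_out:
  series:
    - [0,-0.01,0.001,0,0,0,255]
    - [0,-0.02,0.001,0,0,0,255]
    - [0,-0.03,0.001,0,0,0,255]
    - [0,-0.033,0.001,0,0,0,255]
    - [0,-0.033,0.001,0,0,0,255]

```text
clock: 3.12
position: [0.4881, -0.1699, 0.0644]
tool_rot: [3.141, -0.0, 0.097]
force: [0.6, -2.0, 1.6]
grip_width: 0.0001
```

>>> carry_out:
  series:
    - [0,-0.001,0,0,0,0,255]
    - [0,-0.002,0,0,0,0,255]
    - [0,-0.003,0,0,0,0,255]
    - [0,-0.003,0,0,0,0,255]

```text
clock: 3.62
position: [0.4878, -0.1677, 0.0645]
tool_rot: [3.141, -0.001, 0.096]
force: [1.3, -6.5, 2.3]
grip_width: -0.0003
```

>>> carry_out:
  series:
    - [0,-0.001,0,0,0,0,255]
    - [0,-0.002,0,0,0,0,255]
    - [0,-0.002,0,0,0,0,255]

```text
clock: 4.0
position: [0.4877, -0.166, 0.0645]
tool_rot: [3.14, -0.001, 0.096]
force: [1.1, -8.4, 1.0]
grip_width: -0.0
```

```bash
python3 -c "
from h import *
shift((-.126,-.155),.063)
for n in ('wrist',):
    p,d=imaging.grab_frame(n);cv2.imwrite('pics/%s2.png'%n,cv2.resize(p[170:300,60:320],None,fx=3,fy=3,interpolation=cv2.INTER_CUBIC))
"
```

```text
t 4.0 plate [-0.1258 -0.1382] z 0.06447497576783165 rpy [ 3.1404 -0.0006  0.0956] F [ 1.1495 -8.3726  0.9817] grip -9.181069687701587e-06
target [ 0.4891 -0.1828  0.063 ] shift [-0.0002  0.0168  0.0015] turn [ 0.0012 -0.0006 -0.0014]
```

View pics/wrist2.png

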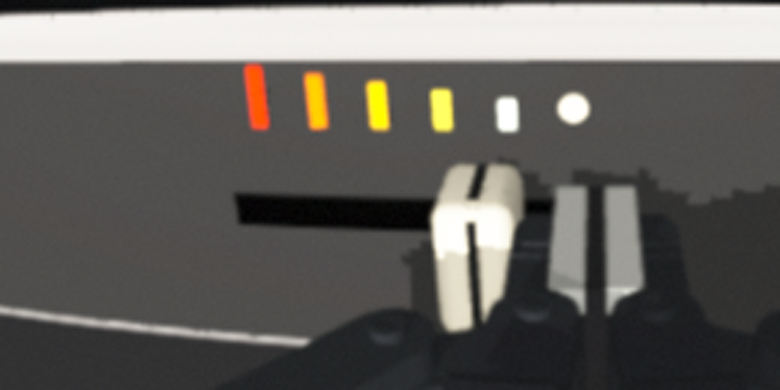

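The fingers are in contact and the knob is moving at about 8 N. I'll continue in 1 mm steps to the snap.

>>> carry_out:
  series:
    - [0,-0.0005,0,0,0,0,255]
    - [0,-0.001,0,0,0,0,255]
    - [0,-0.001,0,0,0,0,255]

```text
clock: 4.42
position: [0.4873, -0.1637, 0.0643]
tool_rot: [-3.141, 0.0, 0.097]
force: [0.4, 0.5, 0.1]
grip_width: 0.0001
```

```bash
python3 -c "
from h import *
shift((-.126,-.155),.063)"
```

```text
t 4.425 plate [-0.1259 -0.1358] z 0.06426265621879398 rpy [-3.1413  0.0001  0.0966] F [0.375  0.4709 0.0724] grip 0.0001265177739791571
target [ 0.4891 -0.1828  0.063 ] shift [-0.0001  0.0192  0.0013] turn [-0.0003  0.0001 -0.0004]
```

```bash
python3 -c "
from h import *
p,d=imaging.grab_frame('wrist');cv2.imwrite('pics/wrist3.png',cv2.resize(p[170:300,60:320],None,fx=3,fy=3,interpolation=cv2.INTER_CUBIC))
"
```

```text
(no output)
```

View pics/wrist3.png

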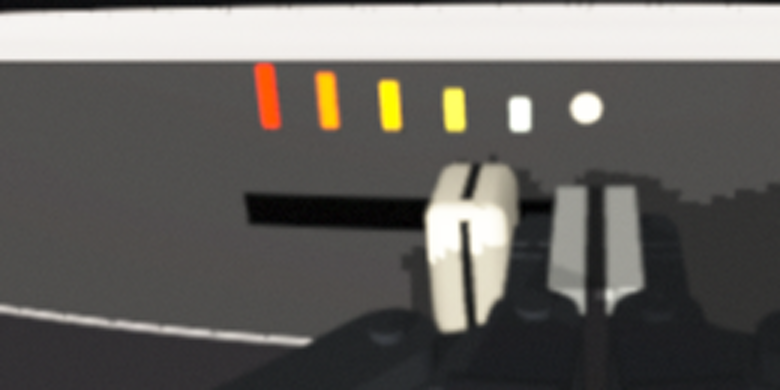

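>>> carry_out:
  series:
    - [0,-0.001,0,0,0,0,255]
    - [0,-0.002,0,0,0,0,255]
    - [0,-0.003,0,0,0,0,255]
    - [0,-0.004,0,0,0,0,255]
    - [0,-0.005,0,0,0,0,255]
    - [0,-0.006,0,0,0,0,255]
    - [0,-0.006,0,0,0,0,255]

```text
clock: 5.35
position: [0.4868, -0.1581, 0.0643]
tool_rot: [3.141, -0.0, 0.097]
force: [-0.7, -2.6, 0.1]
grip_width: -0.0001
```

>>> carry_out:
  series:
    - [0,-0.001,0,0,0,0,255]
    - [0,-0.002,0,0,0,0,255]
    - [0,-0.002,0,0,0,0,255]

```text
clock: 5.72
position: [0.4867, -0.1566, 0.0644]
tool_rot: [3.141, -0.0, 0.096]
force: [0.8, -6.1, -0.7]
grip_width: -0.0002
```

```bash
python3 -c "
from h import *
shift((-.126,-.155),.063)
p,d=imaging.grab_frame('wrist');cv2.imwrite('pics/wrist4.png',cv2.resize(p[170:300,60:320],None,fx=3,fy=3,interpolation=cv2.INTER_CUBIC))
"
```

```text
t 5.725 plate [-0.1259 -0.1287] z 0.06437505665025516 rpy [ 3.1409 -0.0003  0.0961] F [ 0.7844 -6.0806 -0.7192] grip -0.0002446365057863604
target [ 0.4891 -0.1828  0.063 ] shift [-0.0001  0.0263  0.0014] turn [ 0.0007 -0.0003 -0.0009]
```

View pics/wrist4.png

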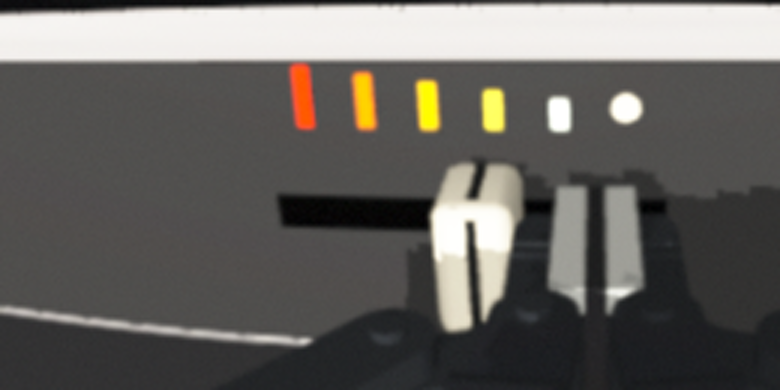

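Contact again, with the lever just past click 2. The snap to click 3 should come at tool y ≈ -0.125.

>>> carry_out:
  series:
    - [0,-0.001,0,0,0,0,255]
    - [0,-0.002,0,0,0,0,255]
    - [0,-0.002,0,0,0,0,255]

```text
clock: 6.15
position: [0.4865, -0.1548, 0.0644]
tool_rot: [3.141, -0.0, 0.096]
force: [1.2, -6.9, -1.0]
grip_width: 0.0001
```

>>> carry_out:
  series:
    - [0,-0.0005,0,0,0,0,255]
    - [0,-0.001,0,0,0,0,255]
    - [0,-0.001,0,0,0,0,255]

```text
clock: 6.52
position: [0.4864, -0.1539, 0.0644]
tool_rot: [3.141, -0.0, 0.096]
force: [0.4, -7.9, -1.3]
grip_width: -0.0
```

>>> carry_out:
  series:
    - [0,-0.0005,0,0,0,0,255]
    - [0,-0.001,0,0,0,0,255]
    - [0,-0.001,0,0,0,0,255]

```text
clock: 6.9
position: [0.4862, -0.1516, 0.0643]
tool_rot: [-3.141, 0.0, 0.097]
force: [0.4, 0.3, 0.2]
grip_width: 0.0003
```

```bash
python3 -c "
from h import *
shift((-.126,-.155),.063)"
```

```text
t 6.9 plate [-0.1259 -0.1237] z 0.06425815187153937 rpy [-3.1412  0.0002  0.097 ] F [0.3726 0.2561 0.182 ] grip 0.0003478308372638209
target [ 0.4891 -0.1828  0.063 ] shift [-0.0001  0.0313  0.0012] turn [-0.0004  0.0002 -0.    ]
```

It snapped and the force dropped to zero. I'll back off to the right and look.

>>> carry_out:
  series:
    - [0,0,0,0,0,0,255]
    - [0,0.01,0,0,0,0,255]
    - [0,0.025,0,0,0,0,255]
    - [0,0.03,0,0,0,0,255]
    - [0,0.03,-0.04,0,0,0,255]
    - [0,0.03,-0.1,0,0,0,255]
    - [0,0.03,-0.1,0,0,0,255]

```text
clock: 7.78
position: [0.4909, -0.1827, 0.1681]
tool_rot: [3.139, -0.006, 0.096]
force: [-0.7, 0.5, -0.6]
grip_width: -0.0003
```

```bash
python3 -c "
from h import *
shift((-.11,.063),.165)
p,d=imaging.grab_frame('wrist');cv2.imwrite('pics/wrist5.png',cv2.resize(p[170:300,60:320],None,fx=3,fy=3,interpolation=cv2.INTER_CUBIC))
p,d=imaging.grab_frame('top');cv2.imwrite('pics/z5.png',cv2.resize(p[220:270,280:370],None,fx=8,fy=8,interpolation=cv2.INTER_CUBIC))
"
```

```text
t 7.775 plate [-0.1242 -0.1551] z 0.16809375167855956 rpy [ 3.1393 -0.0059  0.096 ] F [-0.6555  0.5236 -0.5701] grip -0.0002839885389642639
target [0.4839 0.0358 0.165 ] shift [ 0.0139 -0.2182  0.0027] turn [ 0.0023 -0.0059 -0.001 ]
```

View pics/wrist5.png

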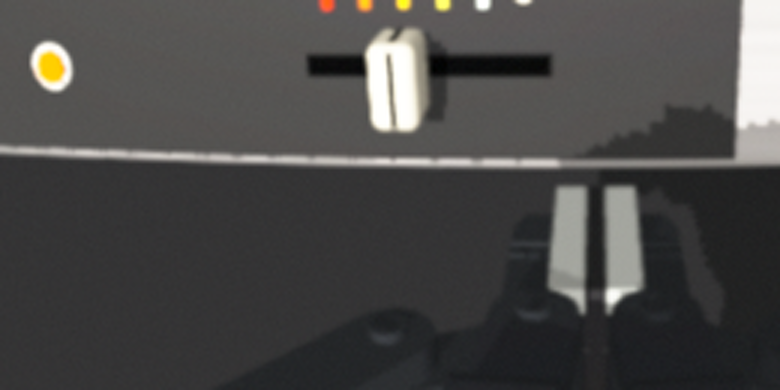

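View pics/z5.png

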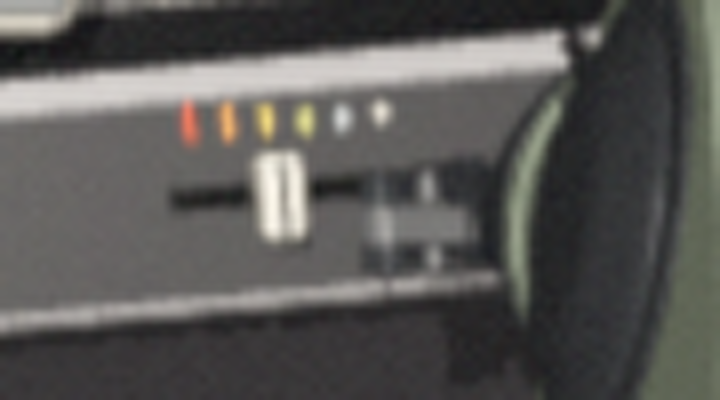

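The knob centre moved 79 of the zoomed pixels (~24.4 mm). It's now in front of the third bar, so the lever is at click 3. Next the dish: I'll open the jaws and go down in front of it.

>>> carry_out:
  series:
    - [0.004,-0.03,0,0,0,0,0]
    - [0.011,-0.07,0,0,0,0,0]
    - [0.011,-0.115,0,0,0,0,0]
    - [0.011,-0.16,0,0,0,0,0]
    - [0.011,-0.2,0,0,0,0,0]
    - [0.011,-0.217,0,0,0,0,0]
    - [0.011,-0.217,0.03,0,0,0,0]
    - [0.011,-0.217,0.06,0,0,0,0]
    - [0.011,-0.217,0.09,0,0,0,0]
    - [0.011,-0.217,0.098,0,0,0,0]

```text
clock: 9.12
position: [0.4778, 0.0346, 0.0643]
tool_rot: [3.141, 0.004, 0.096]
force: [0.7, 0.0, -0.1]
grip_width: 0.0851
```

```bash
python3 -c "
from h import *
shift((-.085,.063),.066)
p,d=imaging.grab_frame('wrist');cv2.imwrite('pics/wrist6.png',p)
p,d=imaging.grab_frame('scene');cv2.imwrite('pics/z6.png',cv2.resize(p[140:270,140:360],None,fx=3.5,fy=3.5,interpolation=cv2.INTER_CUBIC))
"
```

```text
t 9.125 plate [-0.1162  0.0624] z 0.064295281807749 rpy [3.1412 0.0039 0.0963] F [ 0.6705  0.0187 -0.1273] grip 0.08505271362975524
target [0.5088 0.0382 0.066 ] shift [ 0.0312 -0.0006 -0.0018] turn [ 0.0004  0.0039 -0.0007]
```

View pics/wrist6.png

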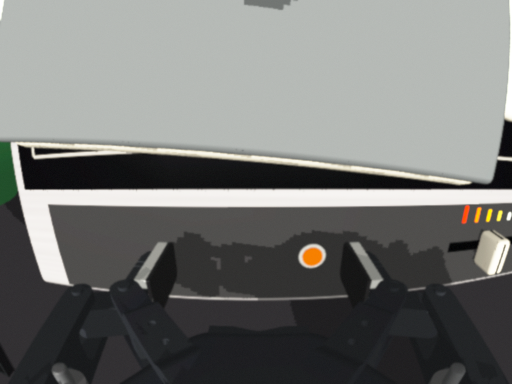

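View pics/z6.png

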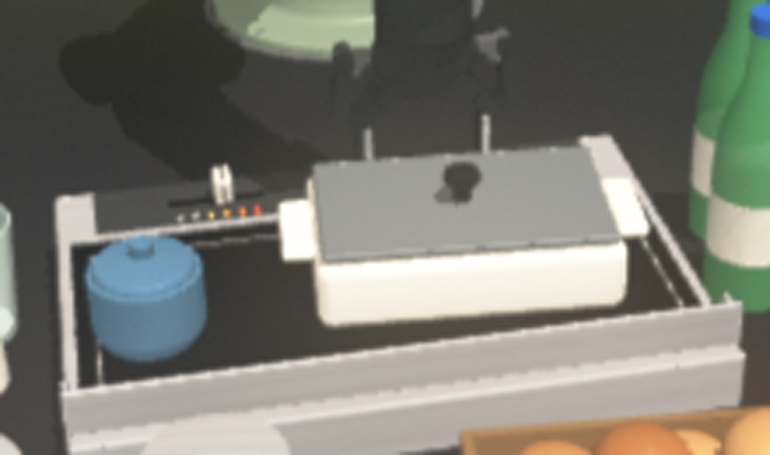

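The fingers straddle the dish centre, in front of its wall, and the path is clear. I'll push toward the rail.

>>> carry_out:
  series:
    - [0.008,0,0,0,0,0,0]
    - [0.016,0,0,0,0,0,0]
    - [0.023,0,0,0,0,0,0]
    - [0.028,0,0,0,0,0,0]
    - [0.033,0,0,0,0,0,0]
    - [0.038,0,0,0,0,0,0]
    - [0.043,0,0,0,0,0,0]
    - [0.048,0,0,0,0,0,0]
    - [0.053,0,0,0,0,0,0]
    - [0.058,0,0,0,0,0,0]

```text
clock: 10.48
position: [0.536, 0.0402, 0.0661]
tool_rot: [3.141, 0.002, 0.096]
force: [-6.6, -3.7, 5.6]
grip_width: 0.0852
```

>>> carry_out:
  series:
    - [0.005,0,0,0,0,0,0]
    - [0.01,0,0,0,0,0,0]
    - [0.015,0,0,0,0,0,0]
    - [0.02,0,0,0,0,0,0]
    - [0.024,0,0,0,0,0,0]
    - [0.028,0,0,0,0,0,0]
    - [0.028,0,0,0,0,0,0]

```text
clock: 11.35
position: [0.5645, 0.0435, 0.0661]
tool_rot: [3.142, 0.001, 0.097]
force: [-2.3, -0.6, -0.2]
grip_width: 0.0853
```

```bash
python3 -c "
from h import *
shift((-.015,.063),.066)
p,d=imaging.grab_frame('wrist');cv2.imwrite('pics/wrist7.png',p)
p,d=imaging.grab_frame('scene');cv2.imwrite('pics/z7.png',cv2.resize(p[140:270,140:360],None,fx=3.5,fy=3.5,interpolation=cv2.INTER_CUBIC))
"
```

```text
t 11.35 plate [-0.029  0.063] z 0.06613165627218474 rpy [3.1415 0.0009 0.0968] F [-2.2534 -0.6093 -0.1701] grip 0.08533759555601439
target [0.5785 0.045  0.066 ] shift [ 0.014  -0.      0.0001] turn [ 0.0001  0.0009 -0.0002]
```

View pics/wrist7.png

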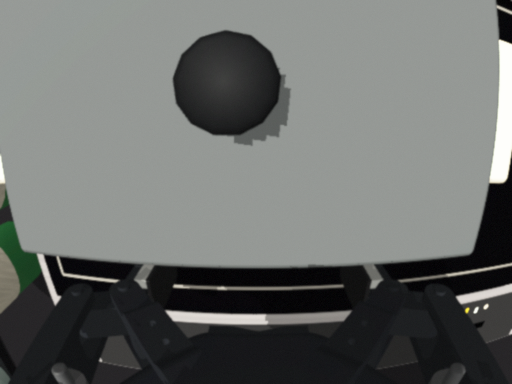

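View pics/z7.png

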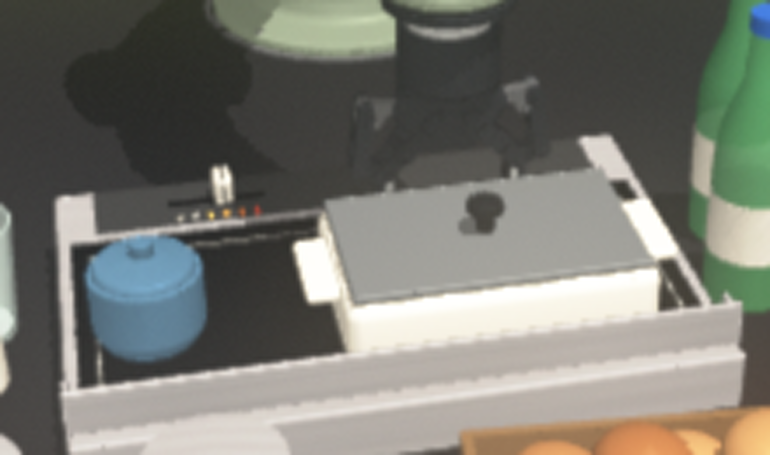

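The dish is now square to the plate, with roughly 15-18 mm left. I'll creep on and watch the force.

>>> carry_out:
  series:
    - [0.003,0,0,0,0,0,0]
    - [0.006,0,0,0,0,0,0]
    - [0.009,0,0,0,0,0,0]
    - [0.012,0,0,0,0,0,0]
    - [0.012,0,0,0,0,0,0]

```text
clock: 12.08
position: [0.5772, 0.0449, 0.0664]
tool_rot: [-3.141, -0.001, 0.097]
force: [-0.5, -0.2, -1.1]
grip_width: 0.0855
```

>>> carry_out:
  series:
    - [0.0015,0,0,0,0,0,0]
    - [0.003,0,0,0,0,0,0]
    - [0.003,0,0,0,0,0,0]

```text
clock: 12.45
position: [0.5793, 0.045, 0.0664]
tool_rot: [3.142, 0.001, 0.097]
force: [-5.1, -0.4, 2.6]
grip_width: 0.0855
```

>>> carry_out:
  series:
    - [0.001,0,0,0,0,0,0]
    - [0.002,0,0,0,0,0,0]
    - [0.002,0,0,0,0,0,0]

```text
clock: 12.82
position: [0.5804, 0.0451, 0.0664]
tool_rot: [3.141, 0.002, 0.097]
force: [-11.8, -1.1, 7.0]
grip_width: 0.0852
```

>>> carry_out:
  series:
    - [0.001,0,0,0,0,0,0]
    - [0.002,0,0,0,0,0,0]
    - [0.002,0,0,0,0,0,0]

```text
clock: 13.2
position: [0.5804, 0.045, 0.0662]
tool_rot: [3.141, 0.006, 0.097]
force: [-26.3, -1.6, 20.4]
grip_width: 0.0856
```

```bash
python3 -c "
from h import *
shift((-.015,.063),.066)"
```

```text
t 13.2 plate [-0.0131  0.0629] z 0.06623253861391595 rpy [3.141  0.0064 0.0968] F [-26.261   -1.6381  20.4015] grip 0.08555845577788936
target [0.5785 0.045  0.066 ] shift [-0.0019 -0.0001  0.0002] turn [ 0.0006  0.0064 -0.0002]
```

The dish is firmly stopped at 26 N, with no movement over the last 2 mm commanded. I'll back off, rise and check.

>>> carry_out:
  series:
    - [-0.005,0,0,0,0,0,0]
    - [-0.02,0,0,0,0,0,0]
    - [-0.05,0,0,0,0,0,0]
    - [-0.09,0,0,0,0,0,0]
    - [-0.1,0,-0.04,0,0,0,0]
    - [-0.1,0,-0.1,0,0,0,0]
    - [-0.1,0,-0.16,0,0,0,0]
    - [-0.1,0.06,-0.17,0,0,0,0]
    - [-0.1,0.12,-0.17,0,0,0,0]
    - [-0.1,0.18,-0.17,0,0,0,0]

```text
clock: 14.45
position: [0.5019, -0.1453, 0.2371]
tool_rot: [3.141, -0.002, 0.097]
force: [1.9, -0.1, 0.4]
grip_width: 0.0854
```

>>> carry_out:
  series:
    - [-0.02,0.06,0,0,0,0,0]
    - [-0.03,0.12,0,0,0,0,0]
    - [-0.04,0.18,0,0,0,0,0]
    - [-0.05,0.24,0,0,0,0,0]
    - [-0.05,0.24,0,0,0,0,0]

```text
clock: 15.08
position: [0.4731, -0.392, 0.236]
tool_rot: [3.14, 0.0, 0.091]
force: [0.0, 0.9, 0.1]
grip_width: 0.0855
```

```bash
python3 -c "
from h import *
p,d=imaging.grab_frame('top');np.save('top9.npy',p);np.save('top9_d.npy',d);cv2.imwrite('pics/t9.png',p)
cv2.imwrite('pics/z9.png',cv2.resize(p[120:280,165:375],None,fx=3.7,fy=3.7,interpolation=cv2.INTER_CUBIC))
cv2.imwrite('pics/z9b.png',cv2.resize(p[220:270,280:370],None,fx=8,fy=8,interpolation=cv2.INTER_CUBIC))
k=imaging.camera_info('top');E=k['extrinsics'];k=k['mtx']
v,u=np.mgrid[0:384,0:512]
X=np.stack([(u-k[0,2])/k[0,0]*d,(v-k[1,2])/k[1,1]*d,d],-1)@E[:3,:3].T+E[:3,3]
Z=X[...,2];msk=(Z>.09)&(Z<.125)&(u>180)&(u<305)&(v>130)&(v<235)
pts=X[msk];q=tow(pts).astype(np.float32);print(cv2.minAreaRect(q),q.min(0),q.max(0))
m2=msk&(np.abs(Z-.1137)<.004);q=X[m2];print(np.linalg.lstsq(np.c_[q[:,:2],np.ones(len(q))],q[:,2],rcond=None)[0])
a=np.load('top0.npy');df=cv2.absdiff(a,p).max(2)>60;print('changed px',[(s[:5]) for s in cv2.connectedComponentsWithStats(df.astype(np.uint8))[2][1:] if s[4]>8])
"
```

```text
((0.07082203030586243, 0.061865001916885376), (0.28117498755455017, 0.14473307132720947), 89.98603057861328) [-0.0015 -0.0787] [0.1432 0.2025]
[ 0.0007 -0.0008  0.1137]
changed px [array([ 183,  140,  117,   85, 5309], dtype=int32), array([238, 188,  14,  11, 110], dtype=int32), array([477, 228,  35,  21, 338], dtype=int32), array([312, 239,   7,  11,  64], dtype=int32), array([321, 238,   8,  11,  68], dtype=int32), array([483, 245,   9,  29,  77], dtype=int32), array([493, 247,   7,   3,  10], dtype=int32), array([446, 258,   4,   7,  21], dtype=int32), array([451, 258,  11,   5,  44], dtype=int32)]
```

View pics/z9.png

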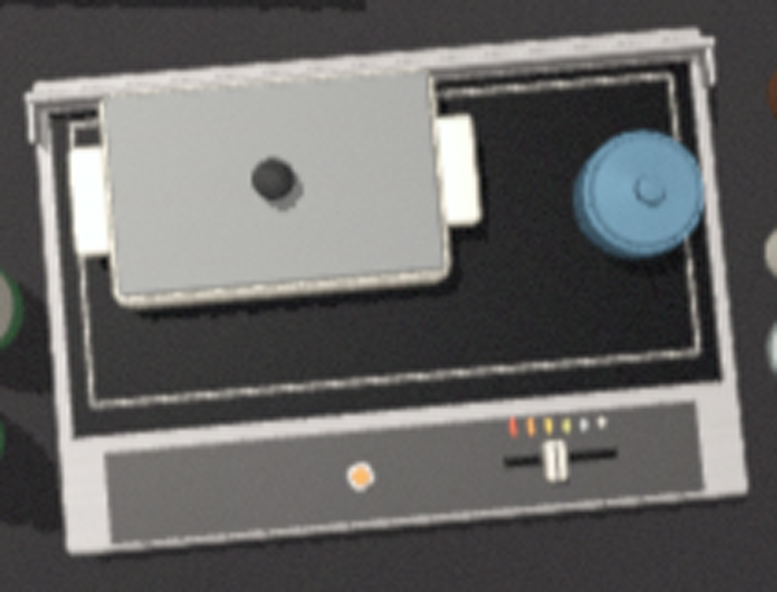

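View pics/z9b.png

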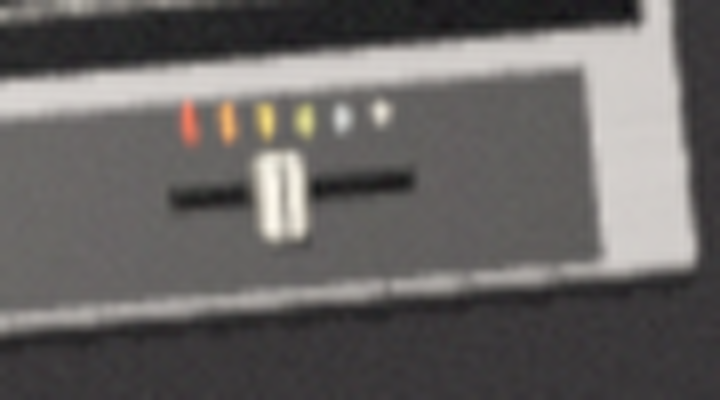

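The dish is square against the rail at about x = 0.070 m, y = 0.062 m and level. The lever is at the third bar. The pot, shakers, tumbler and bottles show no change, so I'm handing in.

```bash
python3 -c "
from workcell import ticket
print(ticket.job_done())"
```

```text
the job is handed in; nothing more can be done
None
```

Both parts are done, and I handed the job in at about 15 s of the 70 s allowed; no verdict was reported.

- **Heat lever:** I pushed it with closed fingers from click 1 to click 3. The highest force I read was about 8 N, and both snaps were felt. The last top view puts the knob 24 mm from where it started, in front of the third bar, at about 0.036 m.
- **Dish:** I pushed it back with both open fingers until it stopped firmly against the rail at 26 N. The last check puts its origin at x ≈ 0.071 m and y ≈ 0.062 m in the plate's frame. It is square to the rail and level to within about 0.001.
- **Everything else:** comparing the first and last top pictures showed no change at the pot, bottles, tumbler, mill or shaker. The only differences were the dish, the lever and a patch at the right, columns 446–512, which I took to be the arm.

No check failed. One wrist picture, taken just as the lever passed half way to click 2, showed the knob still short of it, and the next picture showed it there.

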